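# Set the guards of two bench stations

## Task

Two small guarded stations stand on the bench with their sliding guards left part-way: in the well of one a strap clamp with stud and nut is mounted, the well of the other is empty. Slide the guard of the loaded station fully shut over its clamp, and slide the guard of the empty station fully open, ready for the next part.

Things in the scene. Friction and masses are not known exactly. Their poses are not given: they have to be found in the camera images.
- guard_loaded (a joint): sliding guard (clear window 140 x 128 mm in a dark steel frame, 0.6 kg, on two aluminium tracks) of the station whose well, in the half nearer the robot, holds a dark steel strap clamp 92 x 32 x 78 mm. 0 m: fully shut, over the well, at its stop; 0.13 m: fully open, pushed away from the robot over the housing, at its stop. Starts 0.04 to 0.09; drags about 2.5 N, stays where left.
- guard_empty (a joint): the same kind of guard (same values, weight and drag) of the station whose well is bare: only a bright nest plate with four small pins. Both stations are alike grey-green boxes 370 mm long (away from the robot), 156 mm wide, 100 mm high, one left and one right of the bench's middle; which is which varies, each turned up to 15 degrees.
- handle_loaded (a point): centre of the grip bar in the middle of the loaded station's guard: round steel bar 12 mm thick, across the guard (this point's y), 80 mm long between its two 12 mm end posts; its axis is 145 mm above the bench, 36 mm above the guard's top face. Rides with the guard; x axis is level and points the opening way, z up. Nothing else stands on the guard.
- handle_empty (a point): centre of the grip bar in the middle of the empty station's guard; same sizes, height and axes as handle_loaded.

How it is judged:
At the end, for the whole second after the job is handed in: the loaded station's guard is within 12 mm of fully shut, the empty station's guard within 12 mm of fully open, both at rest (value of joint guard_loaded below 0.012 m and value of joint guard_empty above 0.118 m and velocity of joint guard_loaded between -0.01 and 0.01 m/s and velocity of joint guard_empty between -0.01 and 0.01 m/s); the robot touches nothing.
It also fails if it takes over 38 s, if anything falls off the work surface, if the arm or the gripper's body presses on something with over 40 N, if the wrist force passes 120 N, or if a joint passes its speed limit or range.

## Robot

A 6-joint arm with a two-finger parallel gripper is mounted at the origin on the work surface. World frame = base frame: x ahead of the robot, y to its left, z up, the work surface at z = 0. Lengths are in m, angles in rad, forces in N, time in s.
With the tool pointing down it reaches from about 0.275 to 0.875 m from the base axis. Payload 12.5 kg.
Tool frame: the origin (TCP) lies on the centre line of the jaws, within the pads' length; the fingertips stand r.finger_overhang ahead of it and the grasp point (between the pads) lies 3 mm ahead of it (r.finger_overhang is the distance from the TCP to the fingertips, in m); z points along the fingers, y is the line along which they close (so a half turn about z gives the same grasp; the last joint's range is limited). The gripper opens to 85 mm and grips with 20 to 120 N. Pads are 22 mm wide; open, the fingers measure 114 mm over their backs; the gripper's body (76 mm by 85 mm) begins 54 mm behind the grasp point. The pads swing forward as they close: fully open they stand 13 mm farther back than shut.
Start: joints at [-1.346, 0.351, 1.652, -0, 1.139, -0.085], TCP at [0.168, -0.524, 0.253] pointing down, gripper open.
Joint ranges: [-2.75, 2.75], [-0.79, 2.1], [0.01, 2.65], [-1.57, 4.71], [0.07, 3.14], [-2.87, 2.87]. Speed limits (rad/s): [2.22, 2.22, 2.79, 3.14, 3.14, 3.14].

## Interface

Orientations are given as a unit quaternion [x, y, z, w].
In Python, from cell import r, optics gives the robot as it stands. The module is installed in compiled form; this text tells all that it offers. Calls block until the motion is done:
- r.move_to(position, orientation): joint-space move of the TCP to a pose.
- r.move_linear(position, rot=None, vel=0.15): straight line of the TCP; rot=None keeps the orientation; vel is the mean speed in m/s.
- r.set_joints(angles): joint-space move.
- r.set_gripper(opening, squeeze=None): opening from 0.0 (shut) to 1.0 (fully open); squeeze is the grip in N (None keeps the last); returns when the fingers have stopped.
- r.sleep(seconds).
- r.inverse_kinematics(position, orientation): joint angles nearest the present ones, or None.
- optics.get_image(name): name is "side" or "top" or "wrist"; returns a dict with "pixels" (400x640x3 uint8, red, green, blue), "depth" (400x640 float32, m along the optical axis (not along the pixel's ray), 0 where there is no reading), "fx", "fy", "cx", "cy" (pixels), "camera_from_world" (4x4, takes a point from world to camera coordinates); the wrist camera has in their place "mount" (4x4, takes a point from camera to tool coordinates, whose origin is the TCP and whose axes are the flange's). Camera axes: x right, y down, z forward; pixel columns grow to the right and rows downward; lengths in m; the calibration is good to about 2 mm. A picture is of the moment at which its call begins: read the wrist's pose just before it.
A pose or a line that the arm cannot do raises r.PlanningError and nothing moves.
- r.hand_in(): hands the job in; it is judged then, once.
Readings, each from a call of its own:
- r.current_t(): time.
- r.current_q(): joint angles.
- r.current_qvel(): joint speeds.
- r.current_effort(): joint torques, N m.
- r.current_tool_pos(): TCP position.
- r.current_ee_rot(): TCP orientation.
- r.current_contact_force(): force on the tool from outside, world axes, zero at the start.
- r.current_torque(): the same for the moment, N m.
- r.current_opening(): opening from 0.0 (shut) to 1.0 (fully open).
- r.current_finger_force(): force on a finger pad.
Only numpy, scipy, OpenCV 4.12 (cv2) and the standard library are available. Lean on these libraries where they do the work, as an engineer would, in place of code of your own. Each camera call takes 0.05 s, during which the arm holds its last target. There are 200 camera calls.

## Working session

There is one attempt and no reset: what is moved stays moved. The work goes in short steps, each a Python script; the robot and the scene stay as the last script left them, time stands still between calls to the robot, and variables do not carry over. Pictures are saved under pics/ and viewed, at most 10 in all, crops included, and the job is handed in when it is done.

```bash
mkdir -p pics; python3 - <<'E'
from cell import r, optics
import cv2,numpy as np
for n in("top","side"):
    d=optics.get_image(n); cv2.imwrite(f"pics/{n}0.png",d["pixels"][:,:,::-1]); np.savez(f"{n}0.npz",**d)
    print(n,d["fx"],d["cx"],d["cy"],np.round(d["camera_from_world"],3).tolist())
print(r.finger_overhang,r.current_ee_rot(),r.current_t())
E
```

```text
top 397.9815326564273 319.43750205009195 200.89949682840748 [[0.008, -0.999, 0.04, -0.026], [-0.994, -0.012, -0.104, 0.504], [0.105, -0.039, -0.994, 0.743], [0.0, 0.0, 0.0, 1.0]]
side 496.84890560524866 320.07208382929224 199.86903873843798 [[-0.993, -0.117, 0.015, 0.496], [-0.091, 0.68, -0.728, 0.18], [0.075, -0.724, -0.686, 0.917], [0.0, 0.0, 0.0, 1.0]]
0.022 [ 9.88026120e-01  1.54285805e-01 -2.74307331e-05 -5.24352244e-04] 0.1
```

View pics/top0.png

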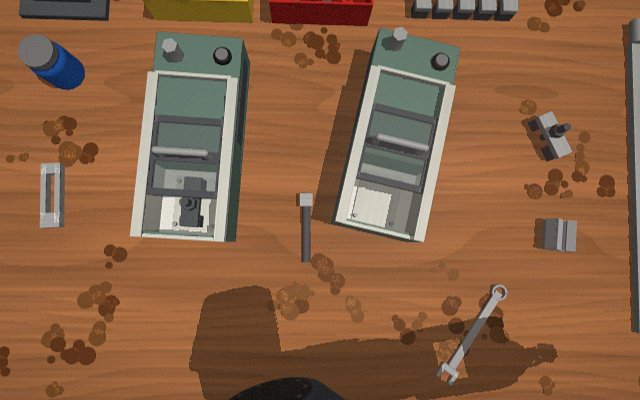

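View pics/side0.png

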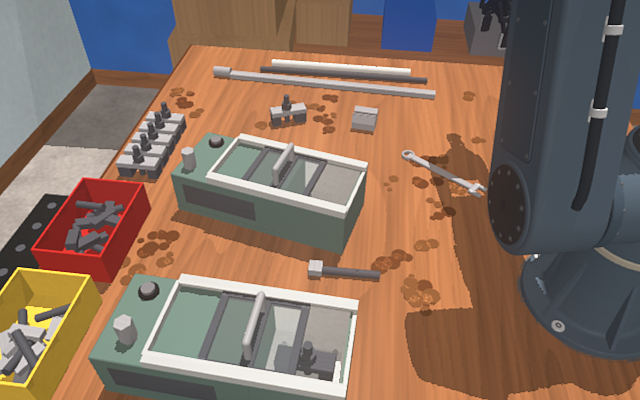

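The left station (x≈185 px) holds the clamp at about (190,205) and its bar runs at about (152–208,153). The right station is bare, with its bar at about (376–430,143). I'll enlarge both.

```bash
python3 - <<'E'
import cv2,numpy as np
d=np.load("top0.npz");p=d["pixels"][:,:,::-1]
a=cv2.resize(p[60:245,125:245],None,fx=3,fy=3,interpolation=2);b=cv2.resize(p[60:245,335:460],None,fx=3,fy=3,interpolation=2)
cv2.imwrite("pics/crop1.png",np.hstack([a,b]))
D=d["depth"];M=d["camera_from_world"];v,u=np.mgrid[:400,:640]
c=np.stack([(u-d["cx"])/d["fx"]*D,(v-d["cy"])/d["fy"]*D,D],-1)
w=(c-M[:3,3])@M[:3,:3]; np.save("w.npy",w)
for lo,hi in((150,212),(372,434)):
    m=np.zeros(D.shape,bool);m[125:165,lo:hi]=1;m&=(D>0)&(w[...,2]>.138)&(w[...,2]<.165)
    q=w[m];(cx,cy),s,an=cv2.minAreaRect(q[:,:2].astype(np.float32));
    e=np.linalg.svd(q[:,:2]-q[:,:2].mean(0))[2][0] if len(q)>2 else 0
    print(len(q),q.mean(0),(cx,cy),s,"axis",e,"z",np.percentile(q[:,2],[5,50,95]))
E
```

```text
417 [0.57125207 0.21205166 0.149014  ] (0.5722663998603821, 0.21287770569324493) (0.09047484397888184, 0.012277226895093918) axis [-0.04962714 -0.99876781] z [0.14469604 0.14951369 0.15182856]
395 [ 0.59310539 -0.15250672  0.14849335] (0.5939077734947205, -0.15298429131507874) (0.09069958329200745, 0.011848324909806252) axis [0.22250067 0.97493254] z [0.14415995 0.14896531 0.15111612]
```

View pics/crop1.png

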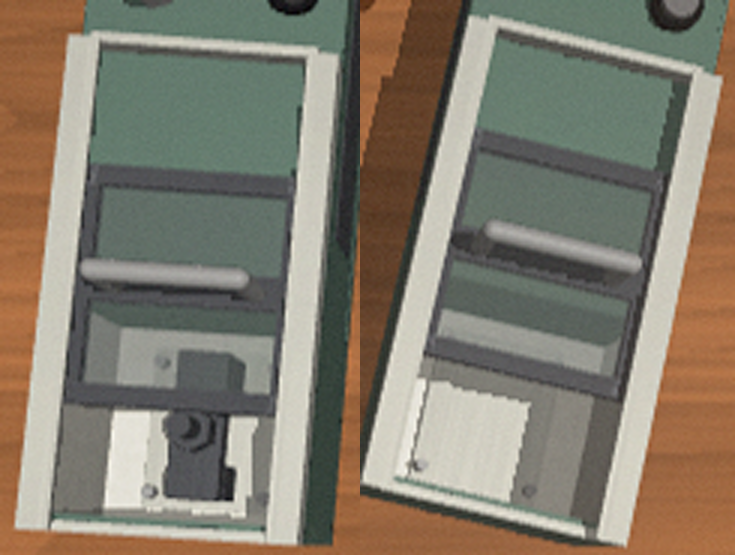

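Both bars are clearly measured: the loaded one is at (0.572, 0.213) with yaw about -0.05, the empty one at (0.594, -0.153) with yaw about -0.224. I'll do the empty station first, gripping lightly and sliding until the force rises.

```bash
cat > h.py <<'E'
from cell import r, optics
import numpy as np, time
from scipy.spatial.transform import Rotation as R
def grasp(c,yaw):
    o=np.array([np.cos(yaw),np.sin(yaw),0]); best=None
    for s in(1,-1):
        y=s*o; z=np.array([0,0,-1.]); q=R.from_matrix(np.c_[np.cross(y,z),y,z]).as_quat()
        j=r.inverse_kinematics([c[0],c[1],.148],q)
        if j is not None:
            k=np.abs(np.array(j)-r.current_q()).max()
            if best is None or k<best[0]: best=(k,q)
    q=best[1]
    r.move_to([c[0],c[1],.25],q); r.set_gripper(.6)
    r.move_linear([c[0],c[1],.148],vel=.12)
    r.set_gripper(0,squeeze=30)
    print("t",r.current_t(),"opening",r.current_opening(),"F",r.current_contact_force(),r.current_tool_pos())
    return o
def slide(d,first,maxd,fstop=15):
    p0=np.array(r.current_tool_pos()); s=first
    while True:
        r.move_linear(p0+d*s,vel=.08 if s==first else .04)
        f=np.dot(r.current_contact_force(),d); a=np.dot(np.array(r.current_tool_pos())-p0,d)
        print(f"s {s:.3f} act {a:.3f} F {f:.1f} op {r.current_opening():.3f} t {r.current_t():.1f}")
        if abs(f)>fstop or s>=maxd: return
        s+=.006
def release():
    r.set_gripper(.5); p=np.array(r.current_tool_pos()); p[2]=.25; r.move_linear(p,vel=.15); print("t",r.current_t())
E
python3 - <<'E'
import numpy as np
w=np.load("w.npy")
for n,sl in(("L",(slice(30,70),slice(155,240))),("R",(slice(20,75),slice(375,465)))):
    q=w[sl].reshape(-1,3);q=q[q[:,2]>.118]; print(n,len(q),q.min(0),q.max(0))
from h import *
o=grasp([.594,-.153],-.2245)
E
```

```text
L 273 [0.4240659  0.00907661 0.11818581] [0.76849765 0.25348473 0.7921946 ]
R 256 [ 0.4240659  -0.16647231  0.11810139] [0.80088494 0.00907661 0.7921946 ]
t 4.0 opening 0.1283039689475471 F [-1.87984645  0.56004848  4.49566643] [ 0.59416996 -0.15307316  0.14852016]
```

```bash
python3 - <<'E'
from h import *
o=np.array([np.cos(-.2245),np.sin(-.2245),0])
slide(o,.037,.095); 
E
```

```text
s 0.037 act 0.037 F 1.5 op 0.129 t 4.6
s 0.043 act 0.043 F 0.6 op 0.126 t 4.9
s 0.049 act 0.050 F 2.6 op 0.122 t 5.2
s 0.055 act 0.056 F 2.3 op 0.122 t 5.5
s 0.061 act 0.057 F -31.0 op 0.127 t 5.8
```

Force rose to 31 N after 57 mm of travel, so the guard is at its stop. I'll release and go to the loaded one.

```bash
python3 - <<'E'
from h import *
release()
o=grasp([.572,.2125],-.05)
if .08<r.current_opening()<.2:
    slide(-o,.037,.095); release()
d=optics.get_image("top"); import cv2; cv2.imwrite("pics/top1.png",d["pixels"][:,:,::-1])
E
```

```text
t 7.05
t 10.175 opening 0.12776839717577843 F [-2.19357568  0.70530145  4.29376523] [0.57216599 0.21254775 0.14849355]
s 0.037 act 0.037 F 2.6 op 0.131 t 10.8
s 0.043 act 0.043 F 1.0 op 0.128 t 11.1
s 0.049 act 0.050 F 2.5 op 0.124 t 11.4
s 0.055 act 0.055 F 2.7 op 0.128 t 11.7
s 0.061 act 0.061 F 3.4 op 0.132 t 12.0
s 0.067 act 0.064 F -22.0 op 0.130 t 12.3
t 13.5167
```

View pics/top1.png

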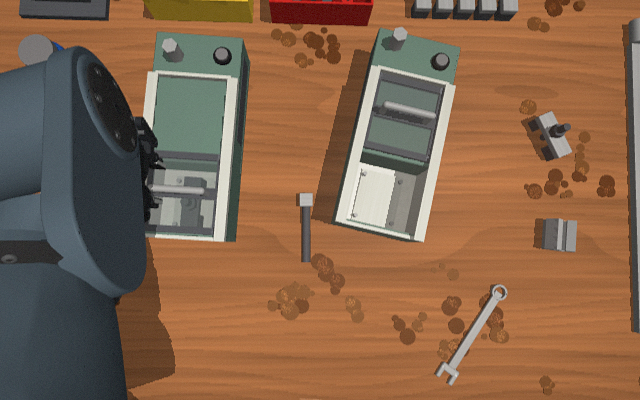

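The picture shows the left guard at the front stop over the clamp (near edge at about y=232 px). The right guard is at the rear stop (far edge at about y=75 px), and the gripper is raised clear.

```bash
python3 -c "
from h import *
print(r.current_tool_pos(), r.current_t()); print(r.hand_in())"
```

```text
[0.50452458 0.21558882 0.24888902] 13.5667
the job is handed in; nothing more can be done
None
```

The loaded guard was slid fully shut and the empty guard fully open, each until it hit its stop; the job was handed in at about 13.6 s with the gripper clear, and no verdict was returned.

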